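# Three turns on the tablet dispenser

## Task

Set out today's tablets on the hand-cranked round dispenser: first wind its crank back anticlockwise (seen from above) until you feel it rest against its stop, gently and without forcing the stop, then crank it exactly three full turns clockwise from the stop and no further. Let go of the crank there, and leave the bottle, jar and box that stand near it where they are.

Things in the scene. Friction and masses are not known exactly. Their poses are not given: they have to be found in the camera images.
- drum: White plastic drum of the tablet dispenser, fixed to the desk: 116 mm across, 62 mm high, flange 128 mm across. Origin: centre of the underside, z up. A grey chute with catch tray points along its -x, reaching 111 mm from the axis. On the drum sits the fixed grey round head, 120 mm across, top 76 mm above the desk, alike all round.
- crank: Steel crank on the head: flat arm 13 mm wide from a hub (20 mm across) to the knob. Origin on the vertical turning axis through the drum's centre, 79 mm above the desk; x axis along the arm to the knob, z up. Hub top is 12 mm, arm top 9 mm above the origin. Turning it drags steadily with about 4 N at the knob; it stays where left. It starts 0.8 to 4.8 rad clockwise of its stop (under one turn).
- knob_mid (a point): Middle of the crank's black upright knob, 45 mm from the turning axis and 109 mm above the desk. The knob is 18 mm across, stands from 89 to 127 mm above the desk and spins freely on its vertical pin, so fingers that pinch it can go round without turning.
- crank_hub (a point): Top of the crank's hub on the turning axis, 91 mm above the desk. The crank's rubber stop is hidden in the head, in a different direction on each dispenser, and can only be felt: against it the knob force grows by 3 N per mm (0.022 rad) on top of the drag. From 1.5 mm short of first touch to 6 mm in counts as resting on it; over 6.75 mm (0.15 rad, 24 N in all) forces it.
- count_slide (a point): Counting slide shut inside the drum, out of sight, by which the turns are judged: 0 at the first touch of the stop, it moves only 0.1 mm along the drum's +y per clockwise turn, too little to be measured. Of no use for the work; nothing outside shows how many turns were made.
- amber_bottle: Amber pill bottle with a white cap, 47 mm across, 88 mm high, standing near the dispenser; origin under its centre. Leave it alone.
- white_jar: Small jar with a white screw lid, 50 mm across, 60 mm high, standing near the dispenser; origin under its centre. Leave it alone.
- pin_box: Small pale lidded box, 52x68x26 mm, near the dispenser; origin under its centre. Leave it alone.
Not all that is in view belongs to the job. What is shaped like the drum but red is not meant.

How it is judged:
By the outcome, as a careful person would: the job done as asked, in the order asked, and still so for the second after the job is handed in, with the robot touching nothing.
It also fails if it takes over 72 s, if anything falls off the work surface, if the arm or the gripper's body presses on something with over 40 N, if the wrist force passes 120 N, or if a joint passes its speed limit or range.

## Robot

A 6-joint arm with a two-finger parallel gripper is mounted at the origin on a cart in front of the work surface, level with it; the furniture and walls round the work are solid. World frame = base frame: x ahead of the robot, y to its left, z up, the work surface at z = 0. Lengths are in mm, angles in rad, forces in N, time in s.
With the tool pointing down it reaches from about 250 to 800 mm from the base axis. Payload 8.5 kg.
Tool frame: the origin (TCP) lies between the finger pads; the fingertips stand 14 mm ahead of it and the grasp point (between the pads) lies 5 mm behind it (ctrl.finger_overhang is the distance from the TCP to the fingertips, in mm); z points along the fingers, y is the line along which they close (so a half turn about z gives the same grasp; the last joint's range is limited). The gripper opens to 85 mm and grips with 20 to 120 N. Pads are 22 mm wide; open, the fingers measure 114 mm over their backs; the gripper's body (76 mm by 85 mm) begins 54 mm behind the grasp point. The pads swing forward as they close: fully open they stand 13 mm farther back than shut.
Start: joints at [1.141, 0.238, -0.013, 1.319, 0, 1.571], TCP at [218.742, 477.213, 245.276] pointing down, gripper open.
Joint ranges: [-2.66, 2.66], [-1.03, 1.9], [-1.14, 1.46], [-1.82, 2.27], [-1.45, 1.34], [-3.14, 3.14]. Speed limits (rad/s): [2.22, 2.22, 2.79, 3.14, 3.14, 3.14].

## Interface

Orientations are given as a rotation vector (axis times angle).
In Python, from bench import status, snapshot, camera_model, finish_job, ctrl gives the robot as it stands.
- The arm moves only by the tool play_rows, never from a script. Its argument "increments" is a list of rows, each a list of 2 entries, a list of its own where there are three numbers: the shift along the tool's x, y, z each as a share of 0.12 m, from -1 to 1, then the turn, a rotation vector about the tool's x, y, z each as a share of 180 degrees, from -1 to 1. In form: [[[x, y, z], [ax, ay, az]], ...]. A call has exactly 5 rows; each row is the pose to reach, as a shift and turn from the pose commanded when the call began, along the tool's axes at that moment, turning the shorter way round; what a row does not reach only later rows make up. A row lasts 1/12 s, in which the tool goes at most 41.7 mm and 7.16 degrees, less where a joint would pass 70% of its speed; a pose out of reach is approached as far as the arm can. A call with a number of a shift or a turn outside -1 to 1 is refused whole. A call with a gripper value outside its range is refused whole. "jaw" is the opening, from -1 (shut) to 1 (fully open), set as the call begins (left out, the last holds). The fingers move at their own pace and stop on an object; the grip force is fixed at half the most. Time passes only in rows, so rows that repeat a pose let the fingers close, or fill a call up. It gives the time, the measured TCP pose, the force, the opening and the grip force at its end, in the units of the state.
- status.state(): the state, without advancing time (a new reading comes with each control period).
- snapshot(name): name is "side" or "top" or "wrist"; returns (picture, depth): 480x640x3 uint8, red, green, blue; 480x640 float32, mm along the optical axis (not along the pixel's ray), 0 where there is no reading.
- camera_model(name): a dict with "camera_matrix" (3x3 intrinsics, pixels), "camera_from_world" (4x4, takes a point from world to camera coordinates). Camera axes: x right, y down, z forward; pixel columns grow to the right and rows downward; lengths in mm; the calibration is good to about 2 mm. A picture is of the moment at which its call begins: read the wrist's pose just before it. camera_model takes no time and is no camera call; for the wrist camera it gives the pose at the moment of the call.
- finish_job(): hands the job in; it is judged then, once.
The state is a dict: "clock": time; "joint_pos": joint angles; "qd": joint speeds; "tau": joint torques, N m; "position": TCP position; "tool_rot": TCP orientation; "ft_force": force on the tool from outside, world axes, zero at the start; "wrist_torque": the same for the moment, N m; "opening": opening from 0.0 (shut) to 1.0 (fully open); "grasp_force": force on a finger pad.
Only numpy, scipy, OpenCV 4.12 (cv2) and the standard library are available. Lean on these libraries where they do the work, as an engineer would, in place of code of your own. Each camera call takes 0.05 s, during which the arm holds its last target. There are 200 camera calls.

## Working session

There is one attempt and no reset: what is moved stays moved. The work goes in short steps, Python scripts to look and compute and a tool call to move; the robot and the scene stay as the last step left them, time stands still between calls to the robot, and variables do not carry over. Pictures are saved under pics/ and viewed, at most 10 in all, crops included, and the job is handed in when it is done.

Besides the shell and the picture viewer there is one more tool, called after ">>>" in YAML: its name, and indented under it one key for each argument. play_rows: Moves the arm, as the interface text tells. Shift numbers are shares of 0.12 m and turn numbers shares of 180 degrees, none past 1 either way. Its arguments: {"type":"object","properties":{"increments":{"type":"array"},"jaw":{"type":"number"}},"required":["increments"]}

```bash
mkdir -p pics; python3 - <<'E'
from bench import status,snapshot,camera_model
import cv2,numpy as np
s=status.state();print(s)
for n in ["top","side"]:
    p,d=snapshot(n);cv2.imwrite(f"pics/{n}0.png",p[:,:,::-1]);np.save(f"pics/{n}0.npy",d)
    m=camera_model(n);np.savez(f"pics/{n}_cam.npz",K=m["camera_matrix"],T=m["camera_from_world"]);print(m)
E
```

```text
{'clock': 0.0, 'joint_pos': array([ 1.14099462e+00,  2.38765205e-01, -1.42128803e-02,  1.31921322e+00,
       -6.06167601e-06,  1.57079069e+00]), 'qd': array([ 1.65577408e-03,  6.38361157e-05, -1.01377368e-03, -4.66058607e-05,
        4.21093084e-04, -8.52752875e-04]), 'tau': array([-7.20128373e-04, -5.38788772e+01,  3.46437764e+01,  1.83649140e-02,
       -1.23588025e-04,  8.93618534e-06]), 'position': array([218.60526276, 476.90303198, 244.70189499]), 'tool_rot': array([-6.69875418e-01, -3.06904462e+00,  2.14264991e-03]), 'ft_force': array([ 0.56838913, -0.62486827,  0.01866829]), 'wrist_torque': array([0.08828498, 0.01611057, 0.02811807]), 'grasp_force': 0.0, 'opening': 1.0015314545754566}
{'camera_matrix': array([[518.34942708,   0.        , 319.04779547],
       [  0.        , 518.34942708, 237.8826731 ],
       [  0.        ,   0.        ,   1.        ]]), 'camera_from_world': array([[-2.96446072e-04, -9.99820651e-01,  1.89361314e-02,
         2.83562364e+02],
       [-9.97836839e-01, -9.49081817e-04, -6.57323498e-02,
         5.81796671e+02],
       [ 6.57385327e-02, -1.89146556e-02, -9.97657597e-01,
         9.06610778e+02],
       [ 0.00000000e+00,  0.00000000e+00,  0.00000000e+00,
         1.00000000e+00]])}
{'camera_matrix': array([[541.58356668,   0.        , 312.74682554],
       [  0.        , 541.58356668, 245.60796645],
       [  0.        ,   0.        ,   1.        ]]), 'camera_from_world': array([[ 9.84083698e-01, -1.76255803e-01, -2.26531744e-02,
        -5.26091978e+02],
       [-1.10751136e-01, -5.08613933e-01, -8.53841937e-01,
         2.99110277e+02],
       [ 1.38972876e-01,  8.42760796e-01, -5.20039211e-01,
         5.76959733e+02],
       [ 0.00000000e+00,  0.00000000e+00,  0.00000000e+00,
         1.00000000e+00]])}
```

View pics/top0.png

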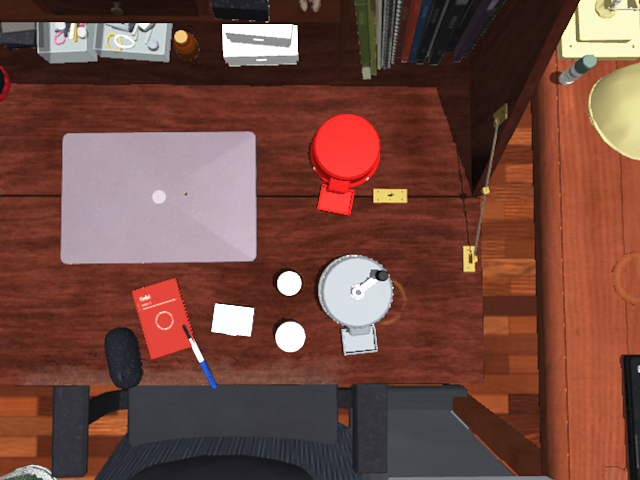

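View pics/side0.png

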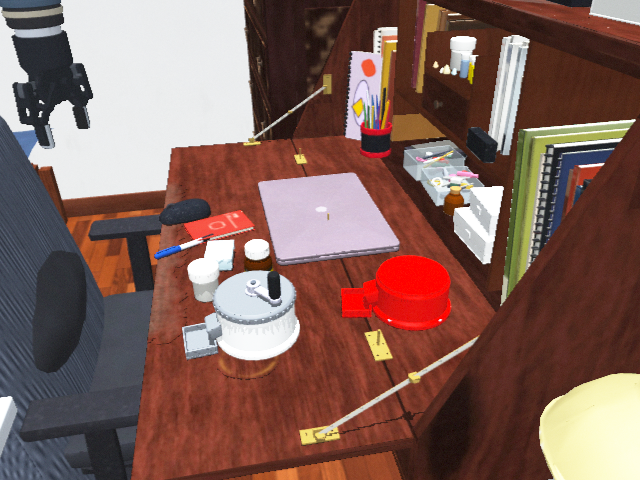

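The top view shows two drum shapes: a white/grey one with a steel crank and black knob at (357,290), and a red one at (346,150). The white one fits, since red is excluded. Its knob is near (380,275), the jar and bottle are at (289,283) and (290,336), and the box is at (233,320). I'll confirm this in a crop and measure.

```bash
cat > h.py <<'E'
import numpy as np
def ray(n,u,v,z):
    c=np.load(f"pics/{n}_cam.npz");K,T=c["K"],c["T"]
    R=T[:3,:3];o=-R.T@T[:3,3];r=R.T@np.linalg.inv(K)@[u,v,1]
    return o+r*(z-o[2])/r[2]
def pts(n):
    c=np.load(f"pics/{n}_cam.npz");K,T=c["K"],c["T"];d=np.load(f"pics/{n}0.npy")
    v,u=np.mgrid[:480,:640];P=np.stack([(u-K[0,2])/K[0,0]*d,(v-K[1,2])/K[1,1]*d,d],-1)-T[:3,3]
    return P@T[:3,:3],d
E
python3 - <<'E'
from h import *
import cv2
P,d=pts("top");img=cv2.imread("pics/top0.png")
r=P[215:365,300:430].reshape(-1,3)
def fitc(p):
    c,rad=cv2.minEnclosingCircle(p[:,:2].astype(np.float32));return np.round(c,1),round(rad,1),len(p),np.median(p,0).round(1)
m=(d[215:365,300:430].ravel()>0)
for lo,hi in[(70,79),(82,90),(89,96),(110,140)]:
    k=m&(r[:,2]>lo)&(r[:,2]<hi);print(lo,hi,fitc(r[k]) if k.sum() else 0)
for nm,(v0,v1,u0,u1),lo in [("jarA",(265,300,272,306),40),("jarB",(315,355,272,308),40),("box",(295,345,205,260),15)]:
    q=P[v0:v1,u0:u1].reshape(-1,3);q=q[(q[:,2]>lo)];print(nm,fitc(q))
print(ray("top",357,291,91),ray("top",380,275,127))
cv2.imwrite("pics/c1.png",cv2.resize(img[240:365,260:410],None,fx=5,fy=4.8,interpolation=cv2.INTER_CUBIC)[:600,:750])
E
```

```text
70 79 (array([493.4, 238.6]), 77.8, 3511, array([486.2, 226.6,  76.1]))
82 90 (array([504. , 251.7]), 64.9, 166, array([501.5, 206.7,  87.8]))
89 96 (array([506.4, 253.3]), 62.9, 144, array([491.9, 218.8,  91.1]))
110 140 (array([516.6, 185.9]), 9.0, 110, array([516.4, 187.1, 127. ]))
jarA (array([506.5, 327.5]), 30.0, 609, array([504.8, 332.5,  88. ]))
jarB (array([455.7, 321.5]), 68.4, 728, array([414.5, 333.1,  60.3]))
box (array([470.9, 385.5]), 98.1, 1155, array([439.7, 433.4,  26.6]))
[490.19346954 223.39776055  91.        ] [516.36548104 190.57199254 127.        ]
```

View pics/c1.png

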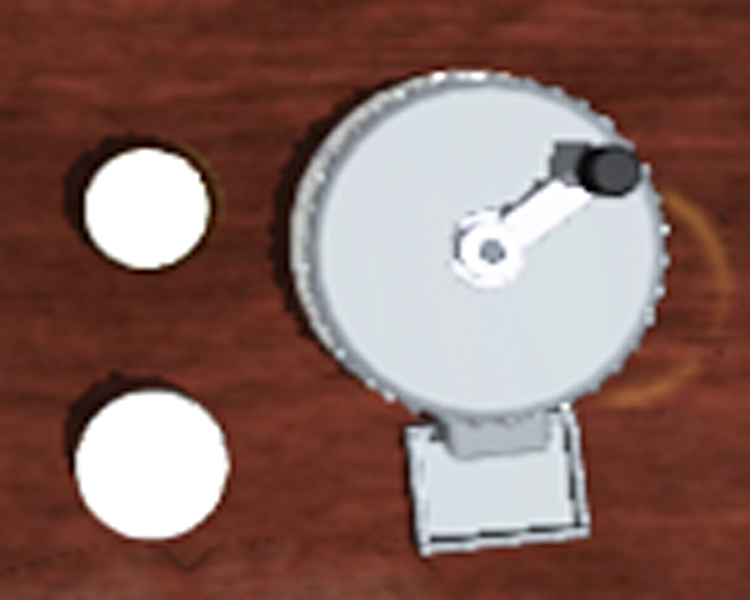

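The crop confirms the white dispenser: hub at crop (490,250), knob top at (608,170). The measured radius is 45.3 mm and the knob top is at z=127, both matching the description. Next I move over the knob.

>>> play_rows:
  increments:
    - [[-0.163,-0.059,0.018],[0,0,0]]
    - [[-0.327,-0.117,0.037],[0,0,0]]
    - [[-0.49,-0.176,0.055],[0,0,0]]
    - [[-0.653,-0.234,0.073],[0,0,0]]
    - [[-0.817,-0.293,0.092],[0,0,0]]
  jaw: 0

```text
clock: 0.52
position: [293.6, 403.6, 233.8]
tool_rot: [-0.669, -3.069, 0.001]
ft_force: [1.1, 0.3, 0.5]
opening: 0.497
grasp_force: 0.0
```

>>> play_rows:
  increments:
    - [[-0.163,-0.059,0.018],[0,0,0]]
    - [[-0.327,-0.117,0.037],[0,0,0]]
    - [[-0.49,-0.176,0.055],[0,0,0]]
    - [[-0.653,-0.234,0.073],[0,0,0]]
    - [[-0.817,-0.293,0.092],[0,0,0]]

```text
clock: 0.93
position: [368.2, 330.7, 222.9]
tool_rot: [-0.67, -3.069, 0.001]
ft_force: [-0.2, 0.1, -0.0]
opening: 0.502
grasp_force: 0.0
```

>>> play_rows:
  increments:
    - [[-0.163,-0.059,0.018],[0,0,0]]
    - [[-0.327,-0.117,0.037],[0,0,0]]
    - [[-0.49,-0.176,0.055],[0,0,0]]
    - [[-0.653,-0.234,0.073],[0,0,0]]
    - [[-0.817,-0.293,0.092],[0,0,0]]

```text
clock: 1.35
position: [442.7, 257.9, 211.8]
tool_rot: [-0.67, -3.069, 0.001]
ft_force: [-0.5, 0.7, 0.7]
opening: 0.5
grasp_force: 0.0
```

>>> play_rows:
  increments:
    - [[-0.163,-0.059,0.018],[0,0,0]]
    - [[-0.327,-0.117,0.037],[0,0,0]]
    - [[-0.49,-0.176,0.055],[0,0,0]]
    - [[-0.653,-0.234,0.073],[0,0,0]]
    - [[-0.817,-0.293,0.092],[0,0,0]]

```text
clock: 1.77
position: [517.1, 185.1, 200.7]
tool_rot: [-0.67, -3.069, 0.001]
ft_force: [1.0, 0.2, 0.9]
opening: 0.501
grasp_force: 0.0
```

```bash
python3 - <<'E'
from bench import *
import cv2,numpy as np
m=camera_model("wrist");p,d=snapshot("wrist");cv2.imwrite("pics/w0.png",p[:,:,::-1]);np.save("pics/wrist0.npy",d)
np.savez("pics/wrist_cam.npz",K=m["camera_matrix"],T=m["camera_from_world"])
from h import *
P,d=pts("wrist");q=P[d>0];c=np.array([489.5,222.5])
rr=np.hypot(*(q[:,:2]-c).T)
k=q[(q[:,2]>120)&(q[:,2]<131)&(rr<60)]
print("knob",len(k),k.mean(0),cv2.minEnclosingCircle(k[:,:2].astype(np.float32)) if len(k) else 0)
h=q[(q[:,2]>72)&(q[:,2]<79)&(rr<75)];print("head",len(h),cv2.minEnclosingCircle(h[:,:2].astype(np.float32)))
h=q[(q[:,2]>89.8)&(q[:,2]<94)&(rr<14)];print("hub",len(h),h.mean(0) if len(h) else 0)
E
```

```text
knob 659 [513.54413949 188.70342284 125.1492834 ] ((514.4882202148438, 188.2301788330078), 8.82233715057373)
head 19826 ((487.31341552734375, 223.87123107910156), 59.11053466796875)
hub 340 [487.2902865  223.95532244  91.22041386]
```

View pics/w0.png

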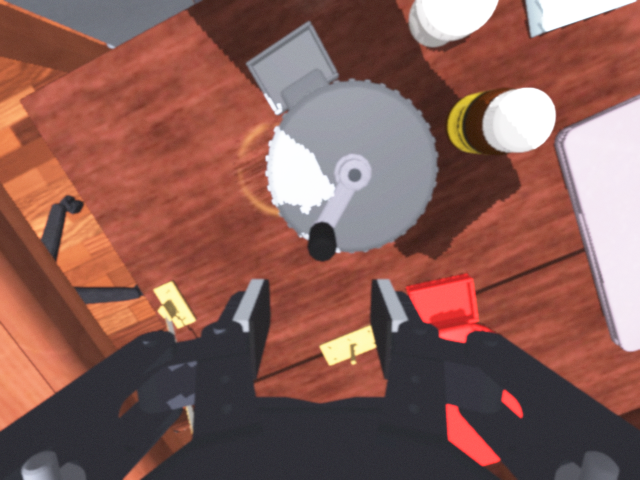

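Wrist view: knob at (321,241), hub at (352,172), consistent with the top view. I descend and close on the knob.

>>> play_rows:
  increments:
    - [[0.027,0.013,0.15],[0,0,0]]
    - [[0.027,0.013,0.32],[0,0,0]]
    - [[0.027,0.013,0.48],[0,0,0]]
    - [[0.027,0.013,0.64],[0,0,0]]
    - [[0.027,0.013,0.764],[0,0,0]]

```text
clock: 2.23
position: [513.5, 188.5, 107.7]
tool_rot: [-0.67, -3.068, 0.002]
ft_force: [0.0, 0.6, -0.6]
opening: 0.503
grasp_force: 0.0
```

>>> play_rows:
  increments:
    - [[0,0,0],[0,0,0]]
    - [[0,0,0],[0,0,0]]
    - [[0,0,0],[0,0,0]]
    - [[0,0,0],[0,0,0]]
    - [[0,0,0],[0,0,0]]
  jaw: -1

```text
clock: 2.65
position: [514.0, 188.5, 109.6]
tool_rot: [-0.67, -3.069, 0.001]
ft_force: [-1.4, 0.1, -8.0]
opening: 0.19
grasp_force: 58.9
```

>>> play_rows:
  increments:
    - [[0,0,0],[0,0,0]]
    - [[0,0,0],[0,0,0]]
    - [[0,0,0],[0,0,0]]
    - [[0,0,0],[0,0,0]]
    - [[0,0,0],[0,0,0]]

```text
clock: 3.07
position: [514.0, 188.6, 109.5]
tool_rot: [-0.67, -3.069, 0.001]
ft_force: [-3.2, -2.4, -5.9]
opening: 0.192
grasp_force: 59.1
```

```bash
cat > plan.py <<'E'
# plan.py th0 end1 end2 ... (deg): rows for calls along the crank circle, rounding error carried on
import sys,numpy as np
from scipy.spatial.transform import Rotation as Ro
R=Ro.from_rotvec([-.670,-3.069,.001]).as_matrix();a=[float(t) for t in sys.argv[1:]]
p=lambda t:45*np.array([np.cos(np.radians(t)),np.sin(np.radians(t)),0])
pos=p(a[0])
for t0,t1 in zip(a,a[1:]):
    rows=[np.round(R.T@(p(t)-pos)/120,3) for t in np.linspace(t0,t1,6)[1:]]
    pos=pos+R@rows[-1]*120
    print(t1,"["+", ".join(f"[[{r[0]:g}, {r[1]:g}, 0], [0, 0, 0]]" for r in rows)+"]")
E
python3 plan.py -52.7 -32.7 -12.7 -5.7 1.3 8.3 15.3 22.3 29.3 36.3 43.3 50.3 57.3 64.3 71.3
```

```text
-32.7 [[[-0.012, 0.024, 0], [0, 0, 0]], [[-0.021, 0.048, 0], [0, 0, 0]], [[-0.029, 0.073, 0], [0, 0, 0]], [[-0.036, 0.098, 0], [0, 0, 0]], [[-0.04, 0.124, 0], [0, 0, 0]]]
-12.7 [[[-0.003, 0.026, 0], [0, 0, 0]], [[-0.004, 0.052, 0], [0, 0, 0]], [[-0.003, 0.078, 0], [0, 0, 0]], [[-0.001, 0.104, 0], [0, 0, 0]], [[0.004, 0.13, 0], [0, 0, 0]]]
-5.7 [[[0.002, 0.009, 0], [0, 0, 0]], [[0.004, 0.018, 0], [0, 0, 0]], [[0.007, 0.027, 0], [0, 0, 0]], [[0.009, 0.035, 0], [0, 0, 0]], [[0.012, 0.044, 0], [0, 0, 0]]]
1.3 [[[0.003, 0.009, 0], [0, 0, 0]], [[0.007, 0.017, 0], [0, 0, 0]], [[0.01, 0.026, 0], [0, 0, 0]], [[0.014, 0.034, 0], [0, 0, 0]], [[0.018, 0.042, 0], [0, 0, 0]]]
8.3 [[[0.004, 0.009, 0], [0, 0, 0]], [[0.008, 0.017, 0], [0, 0, 0]], [[0.013, 0.025, 0], [0, 0, 0]], [[0.017, 0.033, 0], [0, 0, 0]], [[0.022, 0.04, 0], [0, 0, 0]]]
15.3 [[[0.005, 0.008, 0], [0, 0, 0]], [[0.01, 0.015, 0], [0, 0, 0]], [[0.016, 0.023, 0], [0, 0, 0]], [[0.022, 0.03, 0], [0, 0, 0]], [[0.027, 0.037, 0], [0, 0, 0]]]
22.3 [[[0.006, 0.007, 0], [0, 0, 0]], [[0.012, 0.014, 0], [0, 0, 0]], [[0.019, 0.021, 0], [0, 0, 0]],
[... 513 characters left out ...]
], [0, 0, 0]], [[0.041, 0.02, 0], [0, 0, 0]]]
50.3 [[[0.009, 0.003, 0], [0, 0, 0]], [[0.017, 0.006, 0], [0, 0, 0]], [[0.026, 0.009, 0], [0, 0, 0]], [[0.035, 0.012, 0], [0, 0, 0]], [[0.043, 0.015, 0], [0, 0, 0]]]
57.3 [[[0.009, 0.002, 0], [0, 0, 0]], [[0.018, 0.004, 0], [0, 0, 0]], [[0.027, 0.006, 0], [0, 0, 0]], [[0.036, 0.007, 0], [0, 0, 0]], [[0.045, 0.009, 0], [0, 0, 0]]]
64.3 [[[0.009, 0.001, 0], [0, 0, 0]], [[0.018, 0.002, 0], [0, 0, 0]], [[0.028, 0.003, 0], [0, 0, 0]], [[0.037, 0.003, 0], [0, 0, 0]], [[0.046, 0.003, 0], [0, 0, 0]]]
71.3 [[[0.009, 0, 0], [0, 0, 0]], [[0.018, 0, 0], [0, 0, 0]], [[0.027, -0, 0], [0, 0, 0]], [[0.037, -0.001, 0], [0, 0, 0]], [[0.046, -0.002, 0], [0, 0, 0]]]
```

>>> play_rows:
  increments:
    - [[-0.012,0.024,0],[0,0,0]]
    - [[-0.021,0.048,0],[0,0,0]]
    - [[-0.029,0.073,0],[0,0,0]]
    - [[-0.036,0.098,0],[0,0,0]]
    - [[-0.04,0.124,0],[0,0,0]]

```text
clock: 3.48
position: [524.8, 200.6, 109.4]
tool_rot: [-0.67, -3.069, 0.0]
ft_force: [-5.8, -2.1, -5.0]
opening: 0.191
grasp_force: 59.2
```

>>> play_rows:
  increments:
    - [[-0.003,0.026,0],[0,0,0]]
    - [[-0.004,0.052,0],[0,0,0]]
    - [[-0.003,0.078,0],[0,0,0]]
    - [[-0.001,0.104,0],[0,0,0]]
    - [[0.004,0.13,0],[0,0,0]]

```text
clock: 3.9
position: [530.4, 214.8, 109.3]
tool_rot: [-0.669, -3.068, 0.001]
ft_force: [-6.3, -3.4, -4.4]
opening: 0.194
grasp_force: 59.4
```

>>> play_rows:
  increments:
    - [[0.002,0.009,0],[0,0,0]]
    - [[0.004,0.018,0],[0,0,0]]
    - [[0.007,0.027,0],[0,0,0]]
    - [[0.009,0.035,0],[0,0,0]]
    - [[0.012,0.044,0],[0,0,0]]

```text
clock: 4.32
position: [531.2, 220.0, 109.3]
tool_rot: [-0.669, -3.068, 0.002]
ft_force: [-6.7, -2.9, -2.9]
opening: 0.193
grasp_force: 59.5
```

>>> play_rows:
  increments:
    - [[0.003,0.009,0],[0,0,0]]
    - [[0.007,0.017,0],[0,0,0]]
    - [[0.01,0.026,0],[0,0,0]]
    - [[0.014,0.034,0],[0,0,0]]
    - [[0.018,0.042,0],[0,0,0]]

```text
clock: 4.73
position: [531.3, 225.3, 109.3]
tool_rot: [-0.67, -3.068, 0.002]
ft_force: [-7.0, -4.2, -3.6]
opening: 0.189
grasp_force: 59.5
```

>>> play_rows:
  increments:
    - [[0.004,0.009,0],[0,0,0]]
    - [[0.008,0.017,0],[0,0,0]]
    - [[0.013,0.025,0],[0,0,0]]
    - [[0.017,0.033,0],[0,0,0]]
    - [[0.022,0.04,0],[0,0,0]]

```text
clock: 5.15
position: [530.9, 230.6, 109.3]
tool_rot: [-0.67, -3.068, 0.002]
ft_force: [-6.8, -5.2, -4.2]
opening: 0.19
grasp_force: 59.5
```

>>> play_rows:
  increments:
    - [[0.005,0.008,0],[0,0,0]]
    - [[0.01,0.015,0],[0,0,0]]
    - [[0.016,0.023,0],[0,0,0]]
    - [[0.022,0.03,0],[0,0,0]]
    - [[0.027,0.037,0],[0,0,0]]

```text
clock: 5.57
position: [529.8, 235.8, 109.3]
tool_rot: [-0.67, -3.068, 0.003]
ft_force: [-6.3, -5.6, -2.9]
opening: 0.19
grasp_force: 59.5
```

>>> play_rows:
  increments:
    - [[0.006,0.007,0],[0,0,0]]
    - [[0.012,0.014,0],[0,0,0]]
    - [[0.019,0.021,0],[0,0,0]]
    - [[0.025,0.027,0],[0,0,0]]
    - [[0.032,0.033,0],[0,0,0]]

```text
clock: 5.98
position: [528.1, 240.9, 109.3]
tool_rot: [-0.67, -3.068, 0.003]
ft_force: [-5.9, -7.3, -2.9]
opening: 0.19
grasp_force: 59.5
```

>>> play_rows:
  increments:
    - [[0.007,0.007,0],[0,0,0]]
    - [[0.013,0.013,0],[0,0,0]]
    - [[0.021,0.018,0],[0,0,0]]
    - [[0.028,0.024,0],[0,0,0]]
    - [[0.035,0.03,0],[0,0,0]]

```text
clock: 6.4
position: [525.8, 245.7, 109.3]
tool_rot: [-0.67, -3.069, 0.004]
ft_force: [-5.0, -7.8, -3.2]
opening: 0.189
grasp_force: 59.5
```

>>> play_rows:
  increments:
    - [[0.008,0.005,0],[0,0,0]]
    - [[0.015,0.01,0],[0,0,0]]
    - [[0.023,0.015,0],[0,0,0]]
    - [[0.031,0.02,0],[0,0,0]]
    - [[0.039,0.024,0],[0,0,0]]

```text
clock: 6.82
position: [522.9, 250.2, 109.3]
tool_rot: [-0.671, -3.069, 0.004]
ft_force: [-3.9, -7.7, -3.6]
opening: 0.183
grasp_force: 59.4
```

>>> play_rows:
  increments:
    - [[0.008,0.005,0],[0,0,0]]
    - [[0.016,0.009,0],[0,0,0]]
    - [[0.024,0.013,0],[0,0,0]]
    - [[0.033,0.016,0],[0,0,0]]
    - [[0.041,0.02,0],[0,0,0]]

```text
clock: 7.23
position: [519.6, 254.3, 109.3]
tool_rot: [0.671, 3.069, -0.004]
ft_force: [-3.4, -9.1, -4.1]
opening: 0.187
grasp_force: 59.5
```

>>> play_rows:
  increments:
    - [[0.009,0.003,0],[0,0,0]]
    - [[0.017,0.006,0],[0,0,0]]
    - [[0.026,0.009,0],[0,0,0]]
    - [[0.035,0.012,0],[0,0,0]]
    - [[0.043,0.015,0],[0,0,0]]

```text
clock: 7.65
position: [515.9, 258.0, 109.3]
tool_rot: [0.671, 3.069, -0.004]
ft_force: [-4.0, -9.6, -4.8]
opening: 0.19
grasp_force: 59.4
```

>>> play_rows:
  increments:
    - [[0.009,0.002,0],[0,0,0]]
    - [[0.018,0.004,0],[0,0,0]]
    - [[0.027,0.006,0],[0,0,0]]
    - [[0.036,0.007,0],[0,0,0]]
    - [[0.045,0.009,0],[0,0,0]]

```text
clock: 8.07
position: [511.7, 261.2, 109.3]
tool_rot: [0.671, 3.068, -0.004]
ft_force: [-2.2, -9.6, -4.8]
opening: 0.191
grasp_force: 59.3
```

```bash
python3 plan.py 57.3 64.3 71.3 78.3 85.3 92.3 99.3 106.3 113.3 120.3 127.3 134.3 141.3 148.3 155.3 162.3 169.3 176.3 183.3 190.3 197.3 204.3 211.3 218.3 225.3| cut -d' ' -f1-
```

```text
64.3 [[[0.009, 0.001, 0], [0, 0, 0]], [[0.018, 0.002, 0], [0, 0, 0]], [[0.027, 0.003, 0], [0, 0, 0]], [[0.036, 0.003, 0], [0, 0, 0]], [[0.046, 0.004, 0], [0, 0, 0]]]
71.3 [[[0.009, -0, 0], [0, 0, 0]], [[0.018, -0, 0], [0, 0, 0]], [[0.027, -0.001, 0], [0, 0, 0]], [[0.036, -0.001, 0], [0, 0, 0]], [[0.045, -0.002, 0], [0, 0, 0]]]
78.3 [[[0.009, -0.001, 0], [0, 0, 0]], [[0.019, -0.003, 0], [0, 0, 0]], [[0.028, -0.004, 0], [0, 0, 0]], [[0.037, -0.006, 0], [0, 0, 0]], [[0.046, -0.008, 0], [0, 0, 0]]]
85.3 [[[0.008, -0.002, 0], [0, 0, 0]], [[0.017, -0.004, 0], [0, 0, 0]], [[0.026, -0.007, 0], [0, 0, 0]], [[0.035, -0.01, 0], [0, 0, 0]], [[0.043, -0.013, 0], [0, 0, 0]]]
92.3 [[[0.009, -0.003, 0], [0, 0, 0]], [[0.018, -0.006, 0], [0, 0, 0]], [[0.026, -0.01, 0], [0, 0, 0]], [[0.034, -0.014, 0], [0, 0, 0]], [[0.042, -0.018, 0], [0, 0, 0]]]
99.3 [[[0.009, -0.004, 0], [0, 0, 0]], [[0.017, -0.009, 0], [0, 0, 0]], [[0.025, -0.013, 0], [0, 0, 0]], [[0.032, -0.018, 0], [0, 0, 0]], [[0.04, -0.023, 0], [0, 0, 0]]]
106.3 [[[0.008, -0.005, 0], [0, 0, 0]], [[0.015, -0.011, 0], [0, 0, 0]], [[0.022, -0.016, 
[... 2346 characters left out ...]
3 [[[-0.007, -0.007, 0], [0, 0, 0]], [[-0.013, -0.013, 0], [0, 0, 0]], [[-0.019, -0.02, 0], [0, 0, 0]], [[-0.026, -0.026, 0], [0, 0, 0]], [[-0.033, -0.032, 0], [0, 0, 0]]]
211.3 [[[-0.007, -0.006, 0], [0, 0, 0]], [[-0.014, -0.012, 0], [0, 0, 0]], [[-0.021, -0.017, 0], [0, 0, 0]], [[-0.029, -0.023, 0], [0, 0, 0]], [[-0.036, -0.028, 0], [0, 0, 0]]]
218.3 [[[-0.008, -0.005, 0], [0, 0, 0]], [[-0.016, -0.01, 0], [0, 0, 0]], [[-0.024, -0.014, 0], [0, 0, 0]], [[-0.032, -0.019, 0], [0, 0, 0]], [[-0.04, -0.023, 0], [0, 0, 0]]]
225.3 [[[-0.008, -0.004, 0], [0, 0, 0]], [[-0.016, -0.008, 0], [0, 0, 0]], [[-0.025, -0.012, 0], [0, 0, 0]], [[-0.033, -0.015, 0], [0, 0, 0]], [[-0.042, -0.019, 0], [0, 0, 0]]]
```

>>> play_rows:
  increments:
    - [[0.009,0.001,0],[0,0,0]]
    - [[0.018,0.002,0],[0,0,0]]
    - [[0.027,0.003,0],[0,0,0]]
    - [[0.036,0.003,0],[0,0,0]]
    - [[0.046,0.004,0],[0,0,0]]

```text
clock: 8.48
position: [507.1, 264.0, 109.3]
tool_rot: [0.671, 3.068, -0.004]
ft_force: [-0.4, -8.9, -6.1]
opening: 0.191
grasp_force: 59.3
```

>>> play_rows:
  increments:
    - [[0.009,0,0],[0,0,0]]
    - [[0.018,0,0],[0,0,0]]
    - [[0.027,-0.001,0],[0,0,0]]
    - [[0.036,-0.001,0],[0,0,0]]
    - [[0.045,-0.002,0],[0,0,0]]

```text
clock: 8.9
position: [502.4, 266.1, 109.3]
tool_rot: [0.671, 3.067, -0.004]
ft_force: [0.7, -8.8, -7.1]
opening: 0.191
grasp_force: 59.1
```

>>> play_rows:
  increments:
    - [[0.009,-0.001,0],[0,0,0]]
    - [[0.019,-0.003,0],[0,0,0]]
    - [[0.028,-0.004,0],[0,0,0]]
    - [[0.037,-0.006,0],[0,0,0]]
    - [[0.046,-0.008,0],[0,0,0]]

```text
clock: 9.32
position: [497.3, 267.7, 109.4]
tool_rot: [0.671, 3.067, -0.003]
ft_force: [2.0, -8.4, -7.1]
opening: 0.191
grasp_force: 59.0
```

>>> play_rows:
  increments:
    - [[0.008,-0.002,0],[0,0,0]]
    - [[0.017,-0.004,0],[0,0,0]]
    - [[0.026,-0.007,0],[0,0,0]]
    - [[0.035,-0.01,0],[0,0,0]]
    - [[0.043,-0.013,0],[0,0,0]]

```text
clock: 9.73
position: [492.2, 268.6, 109.4]
tool_rot: [0.671, 3.066, -0.002]
ft_force: [3.3, -6.5, -8.3]
opening: 0.192
grasp_force: 58.9
```

>>> play_rows:
  increments:
    - [[0.009,-0.003,0],[0,0,0]]
    - [[0.018,-0.006,0],[0,0,0]]
    - [[0.026,-0.01,0],[0,0,0]]
    - [[0.034,-0.014,0],[0,0,0]]
    - [[0.042,-0.018,0],[0,0,0]]

```text
clock: 10.15
position: [487.0, 269.0, 109.5]
tool_rot: [0.671, 3.066, -0.001]
ft_force: [3.9, -7.2, -9.7]
opening: 0.19
grasp_force: 58.8
```

>>> play_rows:
  increments:
    - [[0.009,-0.004,0],[0,0,0]]
    - [[0.017,-0.009,0],[0,0,0]]
    - [[0.025,-0.013,0],[0,0,0]]
    - [[0.032,-0.018,0],[0,0,0]]
    - [[0.04,-0.023,0],[0,0,0]]

```text
clock: 10.57
position: [481.7, 268.8, 109.5]
tool_rot: [0.671, 3.066, -0.0]
ft_force: [4.8, -6.2, -11.5]
opening: 0.188
grasp_force: 58.7
```

>>> play_rows:
  increments:
    - [[0.008,-0.005,0],[0,0,0]]
    - [[0.015,-0.011,0],[0,0,0]]
    - [[0.022,-0.016,0],[0,0,0]]
    - [[0.029,-0.022,0],[0,0,0]]
    - [[0.036,-0.028,0],[0,0,0]]

```text
clock: 10.98
position: [476.5, 267.9, 109.5]
tool_rot: [0.67, 3.066, 0.001]
ft_force: [4.2, -3.9, -11.8]
opening: 0.19
grasp_force: 58.7
```

>>> play_rows:
  increments:
    - [[0.007,-0.006,0],[0,0,0]]
    - [[0.014,-0.012,0],[0,0,0]]
    - [[0.02,-0.019,0],[0,0,0]]
    - [[0.027,-0.025,0],[0,0,0]]
    - [[0.033,-0.032,0],[0,0,0]]

```text
clock: 11.4
position: [471.4, 266.4, 109.6]
tool_rot: [0.67, 3.066, 0.002]
ft_force: [5.0, -2.7, -12.4]
opening: 0.191
grasp_force: 58.7
```

>>> play_rows:
  increments:
    - [[0.006,-0.007,0],[0,0,0]]
    - [[0.012,-0.014,0],[0,0,0]]
    - [[0.018,-0.021,0],[0,0,0]]
    - [[0.023,-0.028,0],[0,0,0]]
    - [[0.029,-0.036,0],[0,0,0]]

```text
clock: 11.82
position: [466.4, 264.3, 109.6]
tool_rot: [0.67, 3.066, 0.003]
ft_force: [6.0, 0.1, -12.4]
opening: 0.189
grasp_force: 58.7
```

>>> play_rows:
  increments:
    - [[0.005,-0.007,0],[0,0,0]]
    - [[0.01,-0.015,0],[0,0,0]]
    - [[0.015,-0.023,0],[0,0,0]]
    - [[0.015,-0.023,0],[0,0,0]]
    - [[0.015,-0.023,0],[0,0,0]]

```text
clock: 12.23
position: [462.0, 261.8, 109.5]
tool_rot: [0.67, 3.069, 0.001]
ft_force: [5.0, -0.6, -11.7]
opening: 0.188
grasp_force: 58.7
```

>>> play_rows:
  increments:
    - [[0.004,-0.008,0],[0,0,0]]
    - [[0.009,-0.016,0],[0,0,0]]
    - [[0.013,-0.024,0],[0,0,0]]
    - [[0.017,-0.032,0],[0,0,0]]
    - [[0.021,-0.041,0],[0,0,0]]

```text
clock: 12.65
position: [457.4, 258.4, 109.6]
tool_rot: [0.67, 3.069, 0.001]
ft_force: [5.8, 0.3, -10.8]
opening: 0.189
grasp_force: 58.8
```

>>> play_rows:
  increments:
    - [[0.004,-0.008,0],[0,0,0]]
    - [[0.007,-0.016,0],[0,0,0]]
    - [[0.01,-0.025,0],[0,0,0]]
    - [[0.013,-0.034,0],[0,0,0]]
    - [[0.016,-0.042,0],[0,0,0]]

```text
clock: 13.07
position: [453.3, 254.5, 109.5]
tool_rot: [-0.67, -3.069, -0.0]
ft_force: [5.2, 1.8, -10.0]
opening: 0.192
grasp_force: 58.8
```

>>> play_rows:
  increments:
    - [[0.002,-0.009,0],[0,0,0]]
    - [[0.004,-0.018,0],[0,0,0]]
    - [[0.006,-0.027,0],[0,0,0]]
    - [[0.008,-0.036,0],[0,0,0]]
    - [[0.01,-0.045,0],[0,0,0]]

```text
clock: 13.48
position: [449.8, 250.1, 109.5]
tool_rot: [-0.67, -3.069, -0.0]
ft_force: [2.5, 3.5, -8.2]
opening: 0.194
grasp_force: 59.0
```

>>> play_rows:
  increments:
    - [[0.001,-0.009,0],[0,0,0]]
    - [[0.002,-0.018,0],[0,0,0]]
    - [[0.003,-0.027,0],[0,0,0]]
    - [[0.004,-0.037,0],[0,0,0]]
    - [[0.005,-0.046,0],[0,0,0]]

```text
clock: 13.9
position: [446.8, 245.3, 109.5]
tool_rot: [-0.67, -3.069, -0.0]
ft_force: [-0.6, 5.1, -6.4]
opening: 0.193
grasp_force: 59.3
```

>>> play_rows:
  increments:
    - [[0.001,-0.009,0],[0,0,0]]
    - [[0.001,-0.018,0],[0,0,0]]
    - [[0.001,-0.027,0],[0,0,0]]
    - [[0,-0.036,0],[0,0,0]]
    - [[0,-0.046,0],[0,0,0]]

```text
clock: 14.32
position: [444.4, 240.2, 109.5]
tool_rot: [-0.67, -3.069, 0.0]
ft_force: [-1.7, 4.6, -6.0]
opening: 0.19
grasp_force: 59.4
```

>>> play_rows:
  increments:
    - [[-0.001,-0.009,0],[0,0,0]]
    - [[-0.002,-0.018,0],[0,0,0]]
    - [[-0.003,-0.027,0],[0,0,0]]
    - [[-0.004,-0.036,0],[0,0,0]]
    - [[-0.006,-0.046,0],[0,0,0]]

```text
clock: 14.73
position: [442.7, 234.8, 109.4]
tool_rot: [-0.67, -3.068, 0.0]
ft_force: [-1.6, 5.0, -5.0]
opening: 0.188
grasp_force: 59.4
```

>>> play_rows:
  increments:
    - [[-0.002,-0.009,0],[0,0,0]]
    - [[-0.004,-0.018,0],[0,0,0]]
    - [[-0.007,-0.026,0],[0,0,0]]
    - [[-0.009,-0.035,0],[0,0,0]]
    - [[-0.012,-0.044,0],[0,0,0]]

```text
clock: 15.15
position: [441.7, 229.3, 109.4]
tool_rot: [-0.669, -3.068, 0.001]
ft_force: [-3.0, 4.1, -5.4]
opening: 0.188
grasp_force: 59.5
```

>>> play_rows:
  increments:
    - [[-0.003,-0.009,0],[0,0,0]]
    - [[-0.006,-0.017,0],[0,0,0]]
    - [[-0.01,-0.026,0],[0,0,0]]
    - [[-0.013,-0.035,0],[0,0,0]]
    - [[-0.017,-0.043,0],[0,0,0]]

```text
clock: 15.57
position: [441.3, 223.7, 109.4]
tool_rot: [-0.67, -3.068, 0.001]
ft_force: [-3.0, 3.9, -5.1]
opening: 0.19
grasp_force: 59.6
```

>>> play_rows:
  increments:
    - [[-0.004,-0.008,0],[0,0,0]]
    - [[-0.008,-0.016,0],[0,0,0]]
    - [[-0.013,-0.024,0],[0,0,0]]
    - [[-0.017,-0.032,0],[0,0,0]]
    - [[-0.022,-0.04,0],[0,0,0]]

```text
clock: 15.98
position: [441.7, 218.1, 109.4]
tool_rot: [-0.67, -3.068, 0.001]
ft_force: [-3.4, 4.2, -4.2]
opening: 0.186
grasp_force: 59.6
```

>>> play_rows:
  increments:
    - [[-0.005,-0.007,0],[0,0,0]]
    - [[-0.01,-0.015,0],[0,0,0]]
    - [[-0.015,-0.022,0],[0,0,0]]
    - [[-0.021,-0.03,0],[0,0,0]]
    - [[-0.026,-0.037,0],[0,0,0]]

```text
clock: 16.4
position: [442.7, 212.8, 109.4]
tool_rot: [-0.67, -3.068, 0.001]
ft_force: [-3.7, 3.8, -3.9]
opening: 0.186
grasp_force: 59.7
```

>>> play_rows:
  increments:
    - [[-0.006,-0.007,0],[0,0,0]]
    - [[-0.012,-0.014,0],[0,0,0]]
    - [[-0.018,-0.021,0],[0,0,0]]
    - [[-0.024,-0.027,0],[0,0,0]]
    - [[-0.031,-0.034,0],[0,0,0]]

```text
clock: 16.82
position: [444.4, 207.5, 109.4]
tool_rot: [-0.67, -3.068, 0.001]
ft_force: [-3.5, 2.6, -3.7]
opening: 0.192
grasp_force: 59.7
```

>>> play_rows:
  increments:
    - [[-0.007,-0.006,0],[0,0,0]]
    - [[-0.014,-0.012,0],[0,0,0]]
    - [[-0.021,-0.018,0],[0,0,0]]
    - [[-0.028,-0.024,0],[0,0,0]]
    - [[-0.035,-0.029,0],[0,0,0]]

```text
clock: 17.23
position: [446.8, 202.5, 109.4]
tool_rot: [-0.67, -3.068, 0.002]
ft_force: [-5.1, 0.5, -3.2]
opening: 0.189
grasp_force: 59.8
```

>>> play_rows:
  increments:
    - [[-0.008,-0.005,0],[0,0,0]]
    - [[-0.015,-0.01,0],[0,0,0]]
    - [[-0.023,-0.015,0],[0,0,0]]
    - [[-0.031,-0.02,0],[0,0,0]]
    - [[-0.039,-0.025,0],[0,0,0]]

```text
clock: 17.65
position: [449.7, 197.7, 109.4]
tool_rot: [-0.67, -3.068, 0.002]
ft_force: [-4.0, 1.8, -1.9]
opening: 0.194
grasp_force: 59.8
```

>>> play_rows:
  increments:
    - [[-0.008,-0.004,0],[0,0,0]]
    - [[-0.016,-0.009,0],[0,0,0]]
    - [[-0.024,-0.013,0],[0,0,0]]
    - [[-0.033,-0.017,0],[0,0,0]]
    - [[-0.041,-0.021,0],[0,0,0]]

```text
clock: 18.07
position: [450.7, 196.3, 109.3]
tool_rot: [-0.665, -3.063, -0.007]
ft_force: [-20.3, 22.9, 0.6]
opening: 0.189
grasp_force: 60.3
```

```bash
python3 - <<'E'
from bench import status
s=status.state()
for k,v in s.items(): print(k,v)
import numpy as np
t=np.radians(222)
E
```

```text
clock 18.0667
joint_pos [ 0.40588016  0.27164478 -0.33592077  0.96688272  0.00809283  0.83347284]
qd [-0.01745257  0.00471212  0.00394361  0.0069697   0.02162515 -0.02439425]
tau [-13.70060027 -51.74796939  35.11615634  -3.77472907  -8.45956743
   0.06895711]
position [450.70176945 196.26450077 109.27022398]
tool_rot [-0.66494886 -3.06255555 -0.00699989]
ft_force [-20.26205455  22.91039616   0.57308232]
wrist_torque [4.68492223 3.89020871 0.02140634]
grasp_force 60.3060467297837
opening 0.18896870722245235
```

Force jumped to about 30 N with only 1.7 mm of travel, which is stiffer than the rubber stop should feel. I back off first and then check what is touching.

>>> play_rows:
  increments:
    - [[0.02,0.011,0],[0,0,0]]
    - [[0.041,0.021,0],[0,0,0]]
    - [[0.061,0.034,0],[0,0,0]]
    - [[0.061,0.034,0],[0,0,0]]
    - [[0.061,0.034,0],[0,0,0]]

```text
clock: 18.48
position: [448.5, 199.6, 109.4]
tool_rot: [0.671, 3.069, -0.004]
ft_force: [-3.5, -4.7, -2.5]
opening: 0.19
grasp_force: 60.0
```

```bash
python3 - <<'E'
from bench import *
import cv2,numpy as np
s=status.state();print(s["position"],s["tool_rot"],s["ft_force"],s["wrist_torque"])
for n in ["side","top"]:
    p,d=snapshot(n);cv2.imwrite(f"pics/{n}1.png",p[:,:,::-1])
a=cv2.imread("pics/side1.png")[170:400,140:340];b=cv2.imread("pics/top1.png")[200:400,250:450]
cv2.imwrite("pics/m1.png",np.hstack([cv2.resize(a,(400,460)),cv2.resize(b,(400,460))]))
E
```

```text
[448.49410526 199.59382419 109.3719711 ] [ 0.67084996  3.06909819 -0.00414302] [-3.50838896 -4.71300342 -2.53425424] [-0.73967738  0.73030342 -0.01236223]
```

View pics/m1.png

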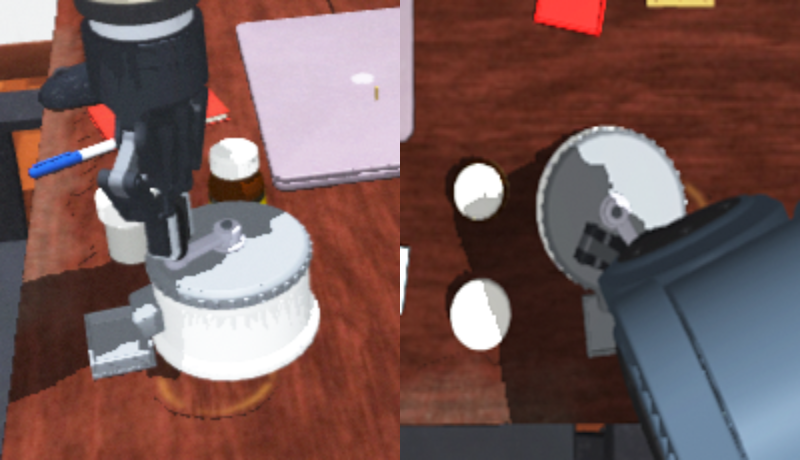

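The pictures show only the fingers on the knob; the jar, bottle and chute are clear. The torque-to-force lever also matches contact at the knob. I'll re-approach the stop slowly to measure its stiffness.

```bash
python3 plan.py 212 215 216.3 217.5 218.8 220
```

```text
215.0 [[[-0.003, -0.002, 0], [0, 0, 0]], [[-0.007, -0.004, 0], [0, 0, 0]], [[-0.01, -0.006, 0], [0, 0, 0]], [[-0.013, -0.008, 0], [0, 0, 0]], [[-0.017, -0.01, 0], [0, 0, 0]]]
216.3 [[[-0.001, -0.001, 0], [0, 0, 0]], [[-0.003, -0.002, 0], [0, 0, 0]], [[-0.004, -0.003, 0], [0, 0, 0]], [[-0.006, -0.004, 0], [0, 0, 0]], [[-0.007, -0.005, 0], [0, 0, 0]]]
217.5 [[[-0.001, -0, 0], [0, 0, 0]], [[-0.003, -0.001, 0], [0, 0, 0]], [[-0.004, -0.002, 0], [0, 0, 0]], [[-0.006, -0.003, 0], [0, 0, 0]], [[-0.007, -0.003, 0], [0, 0, 0]]]
218.8 [[[-0.001, -0.001, 0], [0, 0, 0]], [[-0.003, -0.002, 0], [0, 0, 0]], [[-0.004, -0.003, 0], [0, 0, 0]], [[-0.006, -0.003, 0], [0, 0, 0]], [[-0.008, -0.004, 0], [0, 0, 0]]]
220.0 [[[-0.001, -0.001, 0], [0, 0, 0]], [[-0.002, -0.002, 0], [0, 0, 0]], [[-0.004, -0.002, 0], [0, 0, 0]], [[-0.005, -0.003, 0], [0, 0, 0]], [[-0.007, -0.004, 0], [0, 0, 0]]]
```

>>> play_rows:
  increments:
    - [[-0.004,-0.003,0],[0,0,0]]
    - [[-0.009,-0.006,0],[0,0,0]]
    - [[-0.013,-0.009,0],[0,0,0]]
    - [[-0.016,-0.011,0],[0,0,0]]
    - [[-0.016,-0.011,0],[0,0,0]]

```text
clock: 19.0
position: [449.3, 198.3, 109.3]
tool_rot: [-0.67, -3.068, 0.002]
ft_force: [-4.8, 0.0, -1.5]
opening: 0.189
grasp_force: 60.0
```

>>> play_rows:
  increments:
    - [[-0.002,-0.001,0],[0,0,0]]
    - [[-0.004,-0.003,0],[0,0,0]]
    - [[-0.007,-0.005,0],[0,0,0]]
    - [[-0.007,-0.005,0],[0,0,0]]
    - [[-0.007,-0.005,0],[0,0,0]]

```text
clock: 19.42
position: [449.9, 197.4, 109.4]
tool_rot: [-0.67, -3.068, 0.001]
ft_force: [-5.6, 0.1, -1.2]
opening: 0.193
grasp_force: 60.0
```

>>> play_rows:
  increments:
    - [[-0.002,-0.001,0],[0,0,0]]
    - [[-0.004,-0.002,0],[0,0,0]]
    - [[-0.007,-0.003,0],[0,0,0]]
    - [[-0.007,-0.003,0],[0,0,0]]
    - [[-0.007,-0.003,0],[0,0,0]]

```text
clock: 19.83
position: [450.3, 196.9, 109.3]
tool_rot: [-0.67, -3.068, 0.001]
ft_force: [-7.4, 2.6, -1.1]
opening: 0.19
grasp_force: 60.0
```

>>> play_rows:
  increments:
    - [[-0.002,-0.001,0],[0,0,0]]
    - [[-0.005,-0.003,0],[0,0,0]]
    - [[-0.008,-0.004,0],[0,0,0]]
    - [[-0.008,-0.004,0],[0,0,0]]
    - [[-0.008,-0.004,0],[0,0,0]]

```text
clock: 20.25
position: [450.4, 196.8, 109.3]
tool_rot: [-0.668, -3.066, -0.001]
ft_force: [-9.6, 5.6, -0.0]
opening: 0.19
grasp_force: 60.1
```

Contact starts around TCP (450.0, 197.3), measured angle about 216.5°, and the crank now rests gently about 0.7 mm in. After three clockwise turns the TCP must be at that same point again. I'll plan one revolution in 36° calls.

```bash
python3 plan.py 218.6 180 144 108 72 36 0 -36 -72 -108 -144 -180
```

```text
180.0 [[[0.043, 0.026, 0], [0, 0, 0]], [[0.083, 0.057, 0], [0, 0, 0]], [[0.118, 0.093, 0], [0, 0, 0]], [[0.148, 0.134, 0], [0, 0, 0]], [[0.172, 0.179, 0], [0, 0, 0]]]
144.0 [[[0.017, 0.043, 0], [0, 0, 0]], [[0.028, 0.089, 0], [0, 0, 0]], [[0.034, 0.136, 0], [0, 0, 0]], [[0.033, 0.183, 0], [0, 0, 0]], [[0.027, 0.23, 0], [0, 0, 0]]]
108.0 [[[-0.012, 0.045, 0], [0, 0, 0]], [[-0.03, 0.089, 0], [0, 0, 0]], [[-0.053, 0.13, 0], [0, 0, 0]], [[-0.081, 0.168, 0], [0, 0, 0]], [[-0.114, 0.202, 0], [0, 0, 0]]]
72.0 [[[-0.037, 0.029, 0], [0, 0, 0]], [[-0.077, 0.054, 0], [0, 0, 0]], [[-0.119, 0.074, 0], [0, 0, 0]], [[-0.164, 0.088, 0], [0, 0, 0]], [[-0.211, 0.096, 0], [0, 0, 0]]]
36.0 [[[-0.047, 0.003, 0], [0, 0, 0]], [[-0.094, -0.001, 0], [0, 0, 0]], [[-0.14, -0.01, 0], [0, 0, 0]], [[-0.184, -0.025, 0], [0, 0, 0]], [[-0.227, -0.045, 0], [0, 0, 0]]]
0.0 [[[-0.039, -0.026, 0], [0, 0, 0]], [[-0.075, -0.056, 0], [0, 0, 0]], [[-0.107, -0.091, 0], [0, 0, 0]], [[-0.135, -0.129, 0], [0, 0, 0]], [[-0.157, -0.171, 0], [0, 0, 0]]]
-36.0 [[[-0.017, -0.044, 0], [0, 0, 0]], [[-0.028, -0.09, 0], [0, 0, 0]], [[-0.033, -0.136, 0], [0, 0, 0]], [[-0.033, -0.183, 0], [0, 0, 0]], [[-0.027, -0.23, 0], [0, 0, 0]]]
-72.0 [[[0.013, -0.046, 0], [0, 0, 0]], [[0.03, -0.089, 0], [0, 0, 0]], [[0.053, -0.13, 0], [0, 0, 0]], [[0.082, -0.168, 0], [0, 0, 0]], [[0.114, -0.202, 0], [0, 0, 0]]]
-108.0 [[[0.037, -0.03, 0], [0, 0, 0]], [[0.077, -0.055, 0], [0, 0, 0]], [[0.12, -0.074, 0], [0, 0, 0]], [[0.164, -0.088, 0], [0, 0, 0]], [[0.211, -0.097, 0], [0, 0, 0]]]
-144.0 [[[0.047, -0.002, 0], [0, 0, 0]], [[0.094, 0.001, 0], [0, 0, 0]], [[0.14, 0.011, 0], [0, 0, 0]], [[0.185, 0.026, 0], [0, 0, 0]], [[0.227, 0.046, 0], [0, 0, 0]]]
-180.0 [[[0.04, 0.026, 0], [0, 0, 0]], [[0.076, 0.056, 0], [0, 0, 0]], [[0.107, 0.091, 0], [0, 0, 0]], [[0.135, 0.129, 0], [0, 0, 0]], [[0.157, 0.171, 0], [0, 0, 0]]]
```

>>> play_rows:
  increments:
    - [[0.043,0.026,0],[0,0,0]]
    - [[0.083,0.057,0],[0,0,0]]
    - [[0.118,0.093,0],[0,0,0]]
    - [[0.148,0.134,0],[0,0,0]]
    - [[0.172,0.179,0],[0,0,0]]

```text
clock: 20.67
position: [441.3, 223.2, 109.3]
tool_rot: [-0.671, -3.069, 0.005]
ft_force: [-3.5, -4.3, -0.7]
opening: 0.19
grasp_force: 60.1
```

>>> play_rows:
  increments:
    - [[0.017,0.043,0],[0,0,0]]
    - [[0.028,0.089,0],[0,0,0]]
    - [[0.034,0.136,0],[0,0,0]]
    - [[0.033,0.183,0],[0,0,0]]
    - [[0.027,0.23,0],[0,0,0]]

```text
clock: 21.08
position: [449.9, 250.3, 109.3]
tool_rot: [-0.67, -3.068, 0.003]
ft_force: [-4.9, -2.6, -2.0]
opening: 0.191
grasp_force: 60.0
```

Forces are small, so I complete the first revolution.

>>> play_rows:
  increments:
    - [[-0.012,0.045,0],[0,0,0]]
    - [[-0.03,0.089,0],[0,0,0]]
    - [[-0.053,0.13,0],[0,0,0]]
    - [[-0.081,0.168,0],[0,0,0]]
    - [[-0.114,0.202,0],[0,0,0]]

```text
clock: 21.5
position: [473.2, 266.9, 109.3]
tool_rot: [-0.67, -3.069, 0.002]
ft_force: [-3.8, -3.5, -4.0]
opening: 0.191
grasp_force: 59.9
```

>>> play_rows:
  increments:
    - [[-0.037,0.029,0],[0,0,0]]
    - [[-0.077,0.054,0],[0,0,0]]
    - [[-0.119,0.074,0],[0,0,0]]
    - [[-0.164,0.088,0],[0,0,0]]
    - [[-0.211,0.096,0],[0,0,0]]

```text
clock: 21.92
position: [501.2, 266.4, 109.2]
tool_rot: [-0.67, -3.069, 0.002]
ft_force: [-5.4, -3.9, -1.3]
opening: 0.187
grasp_force: 60.0
```

>>> play_rows:
  increments:
    - [[-0.047,0.003,0],[0,0,0]]
    - [[-0.094,-0.001,0],[0,0,0]]
    - [[-0.14,-0.01,0],[0,0,0]]
    - [[-0.184,-0.025,0],[0,0,0]]
    - [[-0.227,-0.045,0],[0,0,0]]

```text
clock: 22.33
position: [523.0, 250.3, 109.2]
tool_rot: [-0.67, -3.067, 0.002]
ft_force: [-9.6, -2.1, 0.7]
opening: 0.187
grasp_force: 60.2
```

>>> play_rows:
  increments:
    - [[-0.039,-0.026,0],[0,0,0]]
    - [[-0.075,-0.056,0],[0,0,0]]
    - [[-0.107,-0.091,0],[0,0,0]]
    - [[-0.135,-0.129,0],[0,0,0]]
    - [[-0.157,-0.171,0],[0,0,0]]

```text
clock: 22.75
position: [531.5, 224.7, 109.2]
tool_rot: [-0.669, -3.067, -0.001]
ft_force: [-9.6, 4.3, -1.8]
opening: 0.19
grasp_force: 60.0
```

>>> play_rows:
  increments:
    - [[-0.017,-0.044,0],[0,0,0]]
    - [[-0.028,-0.09,0],[0,0,0]]
    - [[-0.033,-0.136,0],[0,0,0]]
    - [[-0.033,-0.183,0],[0,0,0]]
    - [[-0.027,-0.23,0],[0,0,0]]

```text
clock: 23.17
position: [524.0, 199.1, 109.4]
tool_rot: [-0.669, -3.069, -0.004]
ft_force: [-3.9, 8.0, -5.9]
opening: 0.193
grasp_force: 59.6
```

>>> play_rows:
  increments:
    - [[0.013,-0.046,0],[0,0,0]]
    - [[0.03,-0.089,0],[0,0,0]]
    - [[0.053,-0.13,0],[0,0,0]]
    - [[0.082,-0.168,0],[0,0,0]]
    - [[0.114,-0.202,0],[0,0,0]]

```text
clock: 23.58
position: [503.0, 182.1, 109.6]
tool_rot: [0.67, 3.067, 0.003]
ft_force: [3.6, 3.1, -8.9]
opening: 0.19
grasp_force: 59.2
```

>>> play_rows:
  increments:
    - [[0.037,-0.03,0],[0,0,0]]
    - [[0.077,-0.055,0],[0,0,0]]
    - [[0.12,-0.074,0],[0,0,0]]
    - [[0.164,-0.088,0],[0,0,0]]
    - [[0.211,-0.097,0],[0,0,0]]

```text
clock: 24.0
position: [472.8, 181.0, 109.5]
tool_rot: [0.671, 3.068, -0.002]
ft_force: [3.2, -2.7, -8.2]
opening: 0.192
grasp_force: 59.3
```

>>> play_rows:
  increments:
    - [[0.047,-0.002,0],[0,0,0]]
    - [[0.094,0.001,0],[0,0,0]]
    - [[0.14,0.011,0],[0,0,0]]
    - [[0.185,0.026,0],[0,0,0]]
    - [[0.227,0.046,0],[0,0,0]]

```text
clock: 24.42
position: [449.7, 197.7, 109.4]
tool_rot: [-0.67, -3.069, 0.002]
ft_force: [0.9, -4.1, -4.6]
opening: 0.191
grasp_force: 59.6
```

>>> play_rows:
  increments:
    - [[0.04,0.026,0],[0,0,0]]
    - [[0.076,0.056,0],[0,0,0]]
    - [[0.107,0.091,0],[0,0,0]]
    - [[0.135,0.129,0],[0,0,0]]
    - [[0.157,0.171,0],[0,0,0]]

```text
clock: 24.83
position: [441.3, 224.8, 109.4]
tool_rot: [-0.669, -3.068, 0.001]
ft_force: [-0.5, -4.9, -2.9]
opening: 0.192
grasp_force: 59.9
```

First revolution done, now past 216° by 36°. Second revolution.

>>> play_rows:
  increments:
    - [[0.017,0.043,0],[0,0,0]]
    - [[0.028,0.089,0],[0,0,0]]
    - [[0.034,0.136,0],[0,0,0]]
    - [[0.033,0.183,0],[0,0,0]]
    - [[0.027,0.23,0],[0,0,0]]

```text
clock: 25.25
position: [450.7, 251.5, 109.3]
tool_rot: [-0.669, -3.069, 0.0]
ft_force: [-1.4, -4.4, -3.9]
opening: 0.192
grasp_force: 59.9
```

>>> play_rows:
  increments:
    - [[-0.012,0.045,0],[0,0,0]]
    - [[-0.03,0.089,0],[0,0,0]]
    - [[-0.053,0.13,0],[0,0,0]]
    - [[-0.081,0.168,0],[0,0,0]]
    - [[-0.114,0.202,0],[0,0,0]]

```text
clock: 25.67
position: [473.6, 267.2, 109.3]
tool_rot: [-0.67, -3.069, 0.001]
ft_force: [-2.7, -6.5, -3.3]
opening: 0.188
grasp_force: 60.0
```

>>> play_rows:
  increments:
    - [[-0.037,0.029,0],[0,0,0]]
    - [[-0.077,0.054,0],[0,0,0]]
    - [[-0.119,0.074,0],[0,0,0]]
    - [[-0.164,0.088,0],[0,0,0]]
    - [[-0.211,0.096,0],[0,0,0]]

```text
clock: 26.08
position: [500.8, 266.7, 109.2]
tool_rot: [-0.67, -3.068, 0.002]
ft_force: [-6.6, -6.4, -1.1]
opening: 0.185
grasp_force: 60.2
```

>>> play_rows:
  increments:
    - [[-0.047,0.003,0],[0,0,0]]
    - [[-0.094,-0.001,0],[0,0,0]]
    - [[-0.14,-0.01,0],[0,0,0]]
    - [[-0.184,-0.025,0],[0,0,0]]
    - [[-0.227,-0.045,0],[0,0,0]]

```text
clock: 26.5
position: [522.6, 250.8, 109.1]
tool_rot: [-0.669, -3.066, 0.001]
ft_force: [-10.4, -1.9, -0.1]
opening: 0.191
grasp_force: 60.3
```

>>> play_rows:
  increments:
    - [[-0.039,-0.026,0],[0,0,0]]
    - [[-0.075,-0.056,0],[0,0,0]]
    - [[-0.107,-0.091,0],[0,0,0]]
    - [[-0.135,-0.129,0],[0,0,0]]
    - [[-0.157,-0.171,0],[0,0,0]]

```text
clock: 26.92
position: [531.4, 225.4, 109.2]
tool_rot: [-0.668, -3.067, -0.003]
ft_force: [-9.6, 3.5, -2.7]
opening: 0.189
grasp_force: 60.0
```

>>> play_rows:
  increments:
    - [[-0.017,-0.044,0],[0,0,0]]
    - [[-0.028,-0.09,0],[0,0,0]]
    - [[-0.033,-0.136,0],[0,0,0]]
    - [[-0.033,-0.183,0],[0,0,0]]
    - [[-0.027,-0.23,0],[0,0,0]]

```text
clock: 27.33
position: [524.3, 199.6, 109.4]
tool_rot: [-0.668, -3.069, -0.006]
ft_force: [-2.4, 7.0, -7.3]
opening: 0.188
grasp_force: 59.6
```

>>> play_rows:
  increments:
    - [[0.013,-0.046,0],[0,0,0]]
    - [[0.03,-0.089,0],[0,0,0]]
    - [[0.053,-0.13,0],[0,0,0]]
    - [[0.082,-0.168,0],[0,0,0]]
    - [[0.114,-0.202,0],[0,0,0]]

```text
clock: 27.75
position: [502.1, 181.9, 109.6]
tool_rot: [0.67, 3.067, 0.002]
ft_force: [4.0, 1.7, -9.3]
opening: 0.19
grasp_force: 59.3
```

>>> play_rows:
  increments:
    - [[0.037,-0.03,0],[0,0,0]]
    - [[0.077,-0.055,0],[0,0,0]]
    - [[0.12,-0.074,0],[0,0,0]]
    - [[0.164,-0.088,0],[0,0,0]]
    - [[0.211,-0.097,0],[0,0,0]]

```text
clock: 28.17
position: [472.5, 181.1, 109.5]
tool_rot: [0.671, 3.069, -0.002]
ft_force: [2.9, -1.1, -8.1]
opening: 0.19
grasp_force: 59.4
```

>>> play_rows:
  increments:
    - [[0.047,-0.002,0],[0,0,0]]
    - [[0.094,0.001,0],[0,0,0]]
    - [[0.14,0.011,0],[0,0,0]]
    - [[0.185,0.026,0],[0,0,0]]
    - [[0.227,0.046,0],[0,0,0]]

```text
clock: 28.58
position: [449.6, 197.8, 109.4]
tool_rot: [-0.67, -3.069, 0.002]
ft_force: [2.1, -4.0, -4.7]
opening: 0.189
grasp_force: 59.7
```

>>> play_rows:
  increments:
    - [[0.04,0.026,0],[0,0,0]]
    - [[0.076,0.056,0],[0,0,0]]
    - [[0.107,0.091,0],[0,0,0]]
    - [[0.135,0.129,0],[0,0,0]]
    - [[0.157,0.171,0],[0,0,0]]

```text
clock: 29.0
position: [441.3, 224.8, 109.4]
tool_rot: [-0.669, -3.068, 0.001]
ft_force: [-0.5, -4.7, -4.0]
opening: 0.187
grasp_force: 59.9
```

Two full turns were passed one call ago. Now nine more calls, to 216°, to end the third.

>>> play_rows:
  increments:
    - [[0.017,0.043,0],[0,0,0]]
    - [[0.028,0.089,0],[0,0,0]]
    - [[0.034,0.136,0],[0,0,0]]
    - [[0.033,0.183,0],[0,0,0]]
    - [[0.027,0.23,0],[0,0,0]]

```text
clock: 29.42
position: [450.7, 251.5, 109.4]
tool_rot: [-0.669, -3.069, 0.0]
ft_force: [-2.1, -4.1, -3.5]
opening: 0.19
grasp_force: 59.9
```

>>> play_rows:
  increments:
    - [[-0.012,0.045,0],[0,0,0]]
    - [[-0.03,0.089,0],[0,0,0]]
    - [[-0.053,0.13,0],[0,0,0]]
    - [[-0.081,0.168,0],[0,0,0]]
    - [[-0.114,0.202,0],[0,0,0]]

```text
clock: 29.83
position: [473.6, 267.2, 109.3]
tool_rot: [-0.67, -3.069, 0.001]
ft_force: [-3.1, -7.7, -3.6]
opening: 0.183
grasp_force: 60.0
```

>>> play_rows:
  increments:
    - [[-0.037,0.029,0],[0,0,0]]
    - [[-0.077,0.054,0],[0,0,0]]
    - [[-0.119,0.074,0],[0,0,0]]
    - [[-0.164,0.088,0],[0,0,0]]
    - [[-0.211,0.096,0],[0,0,0]]

```text
clock: 30.25
position: [500.8, 266.7, 109.2]
tool_rot: [-0.67, -3.068, 0.002]
ft_force: [-5.7, -6.2, -0.7]
opening: 0.185
grasp_force: 60.3
```

>>> play_rows:
  increments:
    - [[-0.047,0.003,0],[0,0,0]]
    - [[-0.094,-0.001,0],[0,0,0]]
    - [[-0.14,-0.01,0],[0,0,0]]
    - [[-0.184,-0.025,0],[0,0,0]]
    - [[-0.227,-0.045,0],[0,0,0]]

```text
clock: 30.67
position: [522.6, 250.8, 109.1]
tool_rot: [-0.669, -3.066, 0.001]
ft_force: [-10.2, -2.0, -0.4]
opening: 0.182
grasp_force: 60.4
```

>>> play_rows:
  increments:
    - [[-0.039,-0.026,0],[0,0,0]]
    - [[-0.075,-0.056,0],[0,0,0]]
    - [[-0.107,-0.091,0],[0,0,0]]
    - [[-0.135,-0.129,0],[0,0,0]]
    - [[-0.157,-0.171,0],[0,0,0]]

```text
clock: 31.08
position: [531.4, 225.4, 109.2]
tool_rot: [-0.668, -3.067, -0.003]
ft_force: [-8.6, 3.8, -3.0]
opening: 0.191
grasp_force: 60.1
```

>>> play_rows:
  increments:
    - [[-0.017,-0.044,0],[0,0,0]]
    - [[-0.028,-0.09,0],[0,0,0]]
    - [[-0.033,-0.136,0],[0,0,0]]
    - [[-0.033,-0.183,0],[0,0,0]]
    - [[-0.027,-0.23,0],[0,0,0]]

```text
clock: 31.5
position: [524.3, 199.6, 109.4]
tool_rot: [-0.668, -3.069, -0.006]
ft_force: [-2.1, 6.3, -7.4]
opening: 0.187
grasp_force: 59.6
```

>>> play_rows:
  increments:
    - [[0.013,-0.046,0],[0,0,0]]
    - [[0.03,-0.089,0],[0,0,0]]
    - [[0.053,-0.13,0],[0,0,0]]
    - [[0.082,-0.168,0],[0,0,0]]
    - [[0.114,-0.202,0],[0,0,0]]

```text
clock: 31.92
position: [502.1, 181.8, 109.6]
tool_rot: [0.67, 3.067, 0.001]
ft_force: [4.2, 1.9, -10.0]
opening: 0.188
grasp_force: 59.3
```

>>> play_rows:
  increments:
    - [[0.037,-0.03,0],[0,0,0]]
    - [[0.077,-0.055,0],[0,0,0]]
    - [[0.12,-0.074,0],[0,0,0]]
    - [[0.164,-0.088,0],[0,0,0]]
    - [[0.211,-0.097,0],[0,0,0]]

```text
clock: 32.33
position: [472.5, 181.1, 109.5]
tool_rot: [0.671, 3.069, -0.002]
ft_force: [3.5, -2.2, -7.5]
opening: 0.19
grasp_force: 59.4
```

>>> play_rows:
  increments:
    - [[0.047,-0.002,0],[0,0,0]]
    - [[0.094,0.001,0],[0,0,0]]
    - [[0.14,0.011,0],[0,0,0]]
    - [[0.185,0.026,0],[0,0,0]]
    - [[0.227,0.046,0],[0,0,0]]

```text
clock: 32.75
position: [449.6, 197.8, 109.4]
tool_rot: [-0.67, -3.069, 0.002]
ft_force: [1.9, -4.2, -4.4]
opening: 0.191
grasp_force: 59.7
```

>>> play_rows:
  increments:
    - [[0,0,0],[0,0,0]]
    - [[0,0,0],[0,0,0]]
    - [[0,0,0],[0,0,0]]
    - [[0,0,0],[0,0,0]]
    - [[0,0,0],[0,0,0]]

```text
clock: 33.17
position: [449.3, 198.3, 109.4]
tool_rot: [-0.668, -3.067, -0.001]
ft_force: [-6.9, 0.2, -0.5]
opening: 0.192
grasp_force: 60.2
```

The TCP settled at (449.3, 198.3), within about 1.2 mm (1.5°) of the three-turn point. I release and lift straight up.

>>> play_rows:
  increments:
    - [[0,0,0],[0,0,0]]
    - [[0,0,0],[0,0,0]]
    - [[0,0,0],[0,0,0]]
    - [[0,0,0],[0,0,0]]
    - [[0,0,0],[0,0,0]]
  jaw: 0

```text
clock: 33.58
position: [451.1, 198.1, 109.7]
tool_rot: [0.67, 3.069, 0.001]
ft_force: [-1.4, -0.6, -0.4]
opening: 0.504
grasp_force: 0.0
```

>>> play_rows:
  increments:
    - [[0,0,-0.1],[0,0,0]]
    - [[0,0,-0.3],[0,0,0]]
    - [[0,0,-0.5],[0,0,0]]
    - [[0,0,-0.75],[0,0,0]]
    - [[0,0,-1],[0,0,0]]

```text
clock: 34.0
position: [450.5, 197.8, 230.6]
tool_rot: [-0.67, -3.069, 0.0]
ft_force: [1.0, 0.6, 0.1]
opening: 0.504
grasp_force: 0.0
```

```bash
python3 - <<'E'
from bench import *
import cv2,numpy as np
m=camera_model("wrist");p,d=snapshot("wrist");cv2.imwrite("pics/w2.png",p[:,:,::-1]);np.save("pics/wrist0.npy",d)
np.savez("pics/wrist_cam.npz",K=m["camera_matrix"],T=m["camera_from_world"])
from h import *
P,d=pts("wrist");q=P[d>0];rr=np.hypot(*(q[:,:2]-[487.3,223.9]).T)
k=q[(q[:,2]>122)&(q[:,2]<131)&(rr<60)]
c,r=cv2.minEnclosingCircle(k[:,:2].astype(np.float32));print(len(k),c,r,np.degrees(np.arctan2(c[1]-223.9,c[0]-487.3))%360)
E
```

```text
467 (450.2691650390625, 198.60159301757812) 8.589367866516113 214.33977174397862
```

View pics/w2.png

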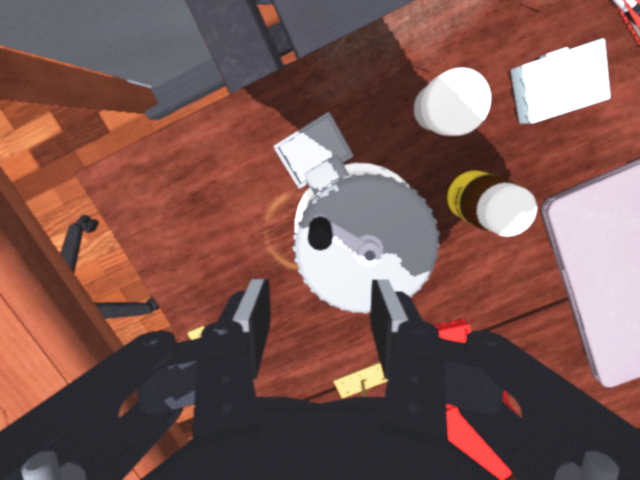

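The gripper is clear. The knob (320,233) and hub (370,248) are free, with the crank at about 215° against about 216.5° at first touch. The bottle, jar and box are undisturbed, so I hand in.

```bash
python3 -c "from bench import finish_job;print(finish_job())"
```

```text
the job is handed in; nothing more can be done
None
```

I wound the crank back to its stop and turned it three full turns clockwise (about 1.5° over), then let go of it with the bottle, jar and box untouched; on first contact the stop gave a brief 30 N reading, over the 24 N limit, though the knob was under 2 mm into it, and I backed off at once.

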